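Open the slab mould of set soap and take out its dividers

ROBOT

A 6-joint arm with a two-finger parallel gripper is mounted at the origin on the work surface. World frame = base frame: x ahead of the robot, y to its left, z up, the work surface at z = 0. Lengths are in m, angles in rad, forces in N, time in s.
With the tool pointing down it reaches from about 0.375 to 0.975 m from the base axis. Payload 3.8 kg.
Tool frame: the origin (TCP) lies on the mounting face of the last link; the fingertips stand 173 mm ahead of it and the grasp point (between the pads) lies 155 mm ahead of it; z points along the fingers, y is the line along which they close (so a half turn about z gives the same grasp; the last joint's range is limited). The gripper opens to 85 mm and grips with 20 to 120 N. Pads are 22 mm wide; open, the fingers measure 114 mm over their backs; the gripper's body (76 mm by 85 mm) begins 54 mm behind the grasp point. The pads swing forward as they close: fully open they stand 13 mm farther back than shut.
Start: joints at [1.217, 0.264, 1.604, -0, 1.274, -0.037], TCP at [0.21, 0.641, 0.405] pointing down, gripper open.
Joint ranges: [-2.63, 2.63], [-0.94, 2.18], [0.31, 2.57], [-1.31, 4.45], [0, 2.66], [-2.55, 2.55]. Speed limits (rad/s): [2.57, 2.57, 3.14, 3.14, 3.14, 3.14].

INTERFACE

Orientations are given as a rotation vector (axis times angle).
In Python, from workcell import bot gives the robot as it stands.
- The arm moves only by the tool drive_tool, never from a script. Its argument "increments" is a list of rows, each an object with "delta_pos": the shift along the tool's x, y, z in mm, a list of three; "turn": the turn about the tool's z in rad; "jaw": the opening, from -1 (shut) to 1 (fully open). A call has 1 to 8 rows; each row shifts and turns the commanded pose from where the row before left it, along the tool's axes as they then stand; what a row does not reach is not made up. A row lasts 1/12 s, in which the tool goes at most 41.7 mm and 7.16 degrees, less where a joint would pass 70% of its speed; a pose out of reach is approached as far as the arm can. A call is refused whole if a number of a shift passes 41.7 or a number of a turn 0.125, either way. A call with a gripper value outside its range is refused whole. The fingers move at their own pace and stop on an object; "grip_force" is the grip in N (left out, the last holds). Time passes only in rows, so rows that do not move let the fingers close. It gives the time, the measured TCP pose, the force, the opening and the grip force at its end, in the units of the state.
- bot.read_state(): the state, without advancing time (a new reading comes with each control period).
- bot.read_camera(name): name is "side" or "top" or "wrist"; returns a dict with "pixels" (384x512x3 uint8, red, green, blue), "fovy" (degrees; the focal length in pixels is half the picture's height over the tangent of half this angle, whatever the lens; pixels are square), "cx", "cy" (the principal point, pixels), "camera_from_world" (4x4, takes a point from world to camera coordinates); the wrist camera has in their place "hand_eye" (4x4, takes a point from camera to tool coordinates, whose origin is the TCP and whose axes are the flange's). Camera axes: x right, y down, z forward; pixel columns grow to the right and rows downward; lengths in m; the calibration is good to about 2 mm. The wrist camera is an equidistant fisheye: a pixel r from the principal point sees the ray r / f radians off the axis. A picture is of the moment at which its call begins: read the wrist's pose just before it. There is no depth.
- bot.finish_job(): hands the job in; it is judged then, once.
The state is a dict: "time": time; "q": joint angles; "joint_vel": joint speeds; "joint_torque": joint torques, N m; "tool_pos": TCP position; "tcp_rot": TCP orientation; "wrist_force": force on the tool from outside, world axes, zero at the start; "torque": the same for the moment, N m; "width": opening from 0.0 (shut) to 1.0 (fully open); "grip_force": force on a finger pad.
Only numpy, scipy, OpenCV 4.12 (cv2) and the standard library are available. Lean on these libraries where they do the work, as an engineer would, in place of code of your own. Each camera call takes 0.05 s, during which the arm holds its last target. There are 200 camera calls.

TASK

The soap in the wooden slab mould has set: turn both wooden buttons aside until they are quite clear of the cover, then lift the cover out of the mould by its handle and lay it flat on the wire rack, handle up. After that pull the white divider grid straight up from between the soap bars and put it flat on the bottom of the empty grey wash tub, grip up. Set both parts down, do not let them drop, leave the buttons turned aside, and do not push about or knock over the other things on the bench.

Things in the scene. Friction and masses are not known exactly. Their poses are not given: they have to be found in the camera images.
- mould: wooden slab mould, a box 258 long (its x) by 202 wide (y) by 76 high, fixed to the bench; origin at the centre of its underside, z up. Its top has a recess 218 x 142, 10 deep, where the cover lies flush, its underside at height 66 on an 8 wide ledge; the rim beside it is 30 wide on the long sides.
- mould_cavity (a point): middle of the mould's cavity floor, at height 12, hidden at the start. The cavity, 202 x 126, holds six hard dark soap bars (57 x 53, tops at height 40), 3 along x by 2 along y, which belong to the mould and stay there; gaps between them 16 along the middle (y = 0) and 14 across it (x = -35.5, +35.5).
- button_left (a joint): angle (rad) of the wooden turn button in the middle of the mould's +y long side; positive is counter-clockwise from above. At 0 it points straight across the rim and holds the cover down; near +1.57 or -1.57 it lies along the rim. It is clear of the cover beyond 1.2 either way, stops at 1.9 either way, stays where left and is stiff by about 0.07 N m.
- button_right (a joint): the same for the turn button in the middle of the mould's -y long side.
- button_left_top (a point): top centre of the left button, on its pivot screw, 87 from the mould's middle towards its +y and at height 91.5. The button is a bar 60 long (this point's y), 16 wide (its x), 14 high with round ends, pivoted at its centre, its underside 1.5 above the rim and the cover.
- button_right_top (a point): the same for the right button, 87 from the mould's middle towards its -y.
- cover: plywood cover board 213 (x) x 137 (y) x 10 thick, about 0.24 kg, lying in the mould's recess with 2.5 play all round; origin at the centre of its underside, z up.
- cover_handle (a point): top centre of the cover's handle, a wooden batten 100 long (x), 16 wide (y), 26 high fixed on the middle of the cover; this point is 36 above the cover's underside.
- grid: white plastic divider grid, about 0.12 kg, hidden under the cover at the start: a spine plate 190 long (x), 6 thick, 32 high with two cross plates 116 long (y), 6 thick, 30 high at x = -35.5 and +35.5; it stands on the cavity's floor loosely between the soap bars. Origin at the centre of its underside, z up.
- grid_grip (a point): top centre of the grid's grip, a bar 70 long (x), 10 thick (y) on the middle of the spine; it is 20 high and its top is 52 above the grid's underside, 24 above the soap bars.
- rack: fixed steel wire rack 300 (x) x 210 (y), 25 high; origin at the centre of its underside. It stands left or right of the mould.
- rack_top (a point): centre of the rack's upper face, at height 25.
- tub: fixed grey plastic wash tub, open at the top, 290 (x) x 200 (y) x 70 high outside (a lip stands out 7 more), walls and floor 5 thick, empty; origin at the centre of its underside. It stands on the other side of the mould from the rack.
- tub_in (a point): centre of the tub's inner floor, at height 5.
- oil_bottle: amber bottle, 42 across, 95 high, beyond the mould; bystander. Origin at the centre of its underside.
- herb_jar: green glass jar with steel lid, 64 across, 80 high; bystander. Origin at the centre of its underside.
- bowl: small steel bowl, 110 across, 50 high, beyond the mould; bystander. Origin at the centre of its underside.
- stamp: brass soap stamp 45 square with a dark wooden handle, 62 high; bystander. Origin at the centre of its underside.
- sample_bar: cream soap bar 57 x 53 x 28; bystander. Origin at the centre of its underside.

How it is judged:
By the outcome, as a careful person would: the job done as asked, in the order asked, and still so for the second after the job is handed in, with the robot touching nothing.
It also fails if it takes over 72 s, if anything falls off the work surface, if the arm or the gripper's body presses on something with over 40 N, if the wrist force passes 120 N, or if a joint passes its speed limit or range.

## Working session

There is one attempt and no reset: what is moved stays moved. The work goes in short steps, Python scripts to look and compute and a tool call to move; the robot and the scene stay as the last step left them, time stands still between calls to the robot, and variables do not carry over. Pictures are saved under pics/ and viewed, at most 10 in all, crops included, and the job is handed in when it is done.

Besides the shell and the picture viewer there is one more tool, called after "Emit:" by a JSON object that holds its "op" and its "data", one argument or row to a line. drive_tool: Moves the arm, as the interface text tells. Its arguments: {"type":"object","properties":{"increments":{"type":"array"},"grip_force":{"type":"number"}},"required":["increments"]}

```bash
mkdir -p pics; ls; cat > h.py <<'E'
import numpy as np, cv2
from scipy.spatial.transform import Rotation as R
from workcell import bot
def save(n,fn):
    s=bot.read_state(); c=bot.read_camera(n); cv2.imwrite(fn,c["pixels"][:,:,::-1]); 
    c["s"]=s; np.save(fn+".npy",{k:v for k,v in c.items()},allow_pickle=True); return c
def load(fn): return np.load(fn+".npy",allow_pickle=True).item()
def ray(c,u,v):
    f=192/np.tan(np.radians(c["fovy"])/2); x,y=u-c["cx"],v-c["cy"]
    if "hand_eye" in c:
        r=np.hypot(x,y); th=r/f; d=np.array([x/r*np.sin(th),y/r*np.sin(th),np.cos(th)]) if r>0 else np.array([0,0,1.])
        H=np.array(c["hand_eye"]); Rt=R.from_rotvec(c["s"]["tcp_rot"]).as_matrix(); p=np.array(c["s"]["tool_pos"])
        return Rt@H[:3,3]+p, Rt@H[:3,:3]@d
    T=np.linalg.inv(np.array(c["camera_from_world"])); d=np.array([x/f,y/f,1]); return T[:3,3],T[:3,:3]@d
def at(c,u,v,z):
    o,d=ray(c,u,v); return o+d*(z-o[2])/d[2]
def proj(c,P):
    f=192/np.tan(np.radians(c["fovy"])/2); P=np.array(P,float)
    if "hand_eye" in c:
        H=np.array(c["hand_eye"]); Rt=R.from_rotvec(c["s"]["tcp_rot"]).as_matrix()
        q=np.linalg.inv(H)@np.r_[Rt.T@(P-np.array(c["s"]["tool_pos"])),1]; q=q[:3]
        r=np.hypot(q[0],q[1]); th=np.arctan2(r,q[2]); return np.array([c["cx"]+f*th*q[0]/r,c["cy"]+f*th*q[1]/r])
    q=(np.array(c["camera_from_world"])@np.r_[P,1])[:3]; return np.array([c["cx"]+f*q[0]/q[2],c["cy"]+f*q[1]/q[2]])
E
python3 - <<'E'
from h import *
c=save("top","pics/top0.png"); 
i=c["pixels"][:,:,::-1]; cv2.imwrite("pics/top0b.png",cv2.resize(i,(800,600)))
d=save("side","pics/side0.png")
print(c["fovy"],c["cx"],c["cy"],np.linalg.inv(c["camera_from_world"])); print(bot.read_state())
print(np.linalg.inv(d["camera_from_world"]))
E
```

```text
pics
50.335792557330265 258.1305763806185 186.05043797260228 [[-0.12191806 -0.96576682  0.22897692  0.34152938]
 [-0.99252985  0.11967997 -0.02368961  0.02146838]
 [-0.00452531 -0.23015462 -0.97314355  1.12770993]
 [ 0.          0.          0.          1.        ]]
{'time': 0.1, 'q': array([ 1.21712513e+00,  2.64706206e-01,  1.60526843e+00, -1.41948342e-05,
        1.27370461e+00, -3.69073357e-02]), 'joint_vel': array([-0.0003738 , -0.0027837 , -0.00439059, -0.0012992 ,  0.00010168,
        0.00099746]), 'joint_torque': array([ 5.71923993e-04, -5.16703498e+01, -3.68592525e+01, -6.84127417e-05,
        6.15999030e-03, -4.16025955e-05]), 'tool_pos': array([0.21015715, 0.64111859, 0.40345028]), 'tcp_rot': array([-0.49542537, -3.1018845 ,  0.00321904]), 'wrist_force': array([-0.27353849, -0.01847544, -0.65695517]), 'torque': array([-0.02210521, -0.01921576,  0.03990109]), 'grip_force': 0.0, 'width': 0.9983793557159734}
[[ 0.95736197 -0.20754227  0.20095836  0.39103496]
 [-0.28882357 -0.70265485  0.65027463 -0.57216999]
 [ 0.00624489 -0.68058972 -0.73263814  0.74035185]
 [ 0.          0.          0.          1.        ]]
```

View pics/top0b.png

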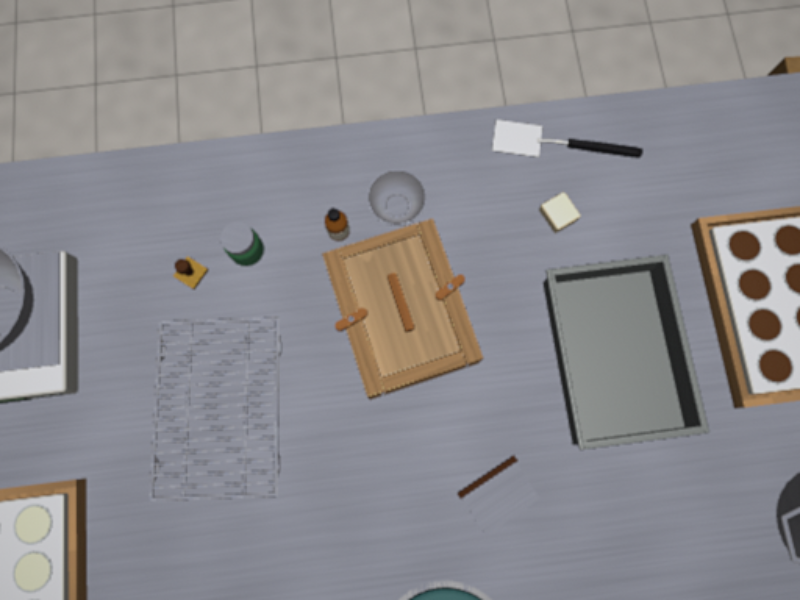

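View pics/side0.png

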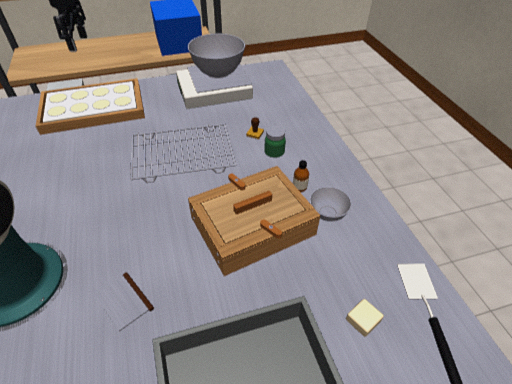

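```bash
python3 - <<'E'
from h import *
i=cv2.imread("pics/top0.png")
a=cv2.resize(i[135:260,200:312],None,fx=4.5,fy=4.5,interpolation=cv2.INTER_CUBIC)
cv2.imwrite("pics/cropM.png",a); print(a.shape)
c=load("pics/top0.png"); k=.64
for n,z,ps in [("mould",.076,[(324,253),(432,221),(481,358),(371,397)]),("rack",.025,[(162,319),(278,317),(278,496),(153,498)]),("tubtop",.070,[(545,270),(667,256),(706,432),(580,447)]),("btn",.0915,[(352,320),(450,288)]),("bottle,bowl,jar,stamp,bar",.05,[(337,222),(397,197),(242,243),(185,270),(560,211)])]:
    P=np.array([at(c,u*k,v*k,z) for u,v in ps]); print(n,P[:,:2].round(3).tolist(),P.mean(0).round(4),[np.degrees(np.arctan2(*(P[(j+1)%len(P)]-P[j])[1::-1])).round(1) for j in range(len(P))])
E
```

```text
(562, 504, 3)
mould [[0.672, 0.123], [0.706, -0.069], [0.46, -0.117], [0.419, 0.07]] [0.5642 0.0017 0.076 ] [np.float64(-79.8), np.float64(-168.8), np.float64(102.4), np.float64(11.9)]
rack [[0.602, 0.422], [0.581, 0.219], [0.281, 0.242], [0.303, 0.448]] [0.4417 0.3329 0.025 ] [np.float64(-96.0), np.float64(175.6), np.float64(83.9), np.float64(-4.8)]
tubtop [[0.597, -0.25], [0.596, -0.462], [0.298, -0.461], [0.299, -0.255]] [ 0.4473 -0.3568  0.07  ] [np.float64(-90.3), np.float64(179.7), np.float64(89.6), np.float64(1.0)]
btn [[0.546, 0.086], [0.58, -0.082]] [0.5634 0.0024 0.0915] [np.float64(-78.6), np.float64(101.4)]
bottle,bowl,jar,stamp,bar [[0.734, 0.097], [0.768, -0.015], [0.716, 0.268], [0.679, 0.37], [0.706, -0.3]] [0.7208 0.084  0.05  ] [np.float64(-73.1), np.float64(100.4), np.float64(109.9), np.float64(-87.7), np.float64(85.9)]
```

View pics/cropM.png

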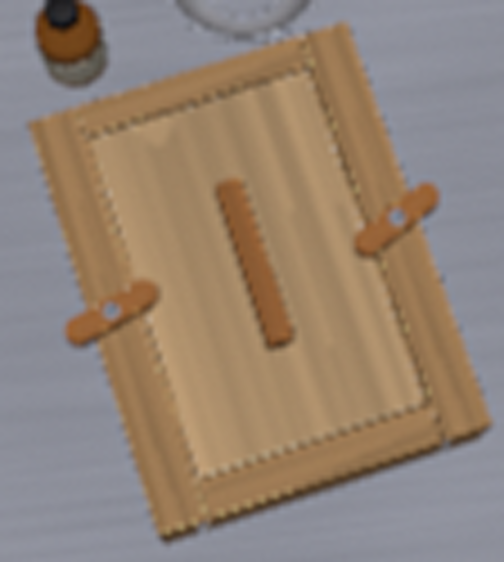

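```bash
python3 - <<'E'
from h import *
c=load("pics/top0.png")
A=lambda x,y,z: at(c,200+(x+.5)/4.5-.5,135+(y+.5)/4.5-.5,z)[:2]
an=lambda p,q: np.degrees(np.arctan2(*(p-q)[::-1]))
cs=[A(32,122,.076),A(347,25,.076),A(490,428,.076),A(162,533,.076)]
print(np.round(cs,4).tolist(),np.mean(cs,0))
pl,pr=A(112,310,.0915),A(398,216,.0915); print(pl,pr,(pl+pr)/2,np.hypot(*(pl-pr)),an(pl,pr)-90)
h=[A(230,182,.102),A(280,343,.102)]; print("handle",h,np.mean(h,0),an(h[0],h[1]),np.hypot(*(h[0]-h[1])))
print("btn ang",an(A(158,285,.0915),A(68,335,.0915))+90,an(A(436,190,.0915),A(358,248,.0915))+90)
print("corner angs",an(cs[0],cs[3]),an(cs[1],cs[2]),an(cs[0],cs[1])-90,an(cs[3],cs[2])-90)
w=bot.read_state(); Rt=R.from_rotvec(w["tcp_rot"]).as_matrix(); print(Rt.round(3))
E
```

```text
[[0.6726, 0.1246], [0.7099, -0.0699], [0.4582, -0.1189], [0.422, 0.0742]] [0.56566398 0.00250427]
[0.55008855 0.0880219 ] [ 0.58489554 -0.08239928] [0.56749205 0.00281131] 0.17393936815966715 11.543383714387033
handle [array([0.61435428, 0.01201089]), array([ 0.51744101, -0.00494987])] [0.56589765 0.00353051] 9.926782460626589 0.09838622295250785
btn ang 22.68716716267555 30.042662794505596
corner angs 11.38818591280269 11.023593300871326 10.866817096093584 10.614430295471493
[[-0.95   0.311 -0.001]
 [ 0.311  0.95  -0.002]
 [ 0.    -0.002 -1.   ]]
```

Emit:
{"op": "drive_tool", "data": {
  "increments": [
    {"delta_pos":[0,0,0],"turn":0.123,"jaw":1},
    {"delta_pos":[0,0,0],"turn":0.123,"jaw":1},
    {"delta_pos":[0,0,0],"turn":0.123,"jaw":1},
    {"delta_pos":[0,0,0],"turn":0.123,"jaw":1},
    {"delta_pos":[0,0,0],"turn":0.123,"jaw":1},
    {"delta_pos":[0,0,0],"turn":0.123,"jaw":1},
    {"delta_pos":[0,0,0],"turn":0.123,"jaw":1},
    {"delta_pos":[-20,2,0],"turn":0,"jaw":1}
  ]
}}

```text
time: 0.77
tool_pos: [0.2186, 0.6252, 0.4038]
tcp_rot: [-1.749, -2.608, 0.0]
wrist_force: [1.1, 0.2, 0.1]
width: 0.998
grip_force: 0.0
```

Emit:
{"op": "drive_tool", "data": {
  "increments": [
    {"delta_pos":[-40,5,0],"turn":0,"jaw":1},
    {"delta_pos":[-40,5,0],"turn":0,"jaw":1},
    {"delta_pos":[-40,5,0],"turn":0,"jaw":1},
    {"delta_pos":[-40,5,0],"turn":0,"jaw":1},
    {"delta_pos":[-40,5,0],"turn":0,"jaw":1},
    {"delta_pos":[-40,5,0],"turn":0,"jaw":1},
    {"delta_pos":[-40,5,0],"turn":0,"jaw":1},
    {"delta_pos":[-40,5,0],"turn":0,"jaw":1}
  ]
}}

```text
time: 1.43
tool_pos: [0.3795, 0.3415, 0.4043]
tcp_rot: [-1.744, -2.613, 0.001]
wrist_force: [0.5, 0.4, -0.0]
width: 1.002
grip_force: 0.0
```

Emit:
{"op": "drive_tool", "data": {
  "increments": [
    {"delta_pos":[-40,5,0],"turn":0,"jaw":1},
    {"delta_pos":[-40,5,0],"turn":0,"jaw":1},
    {"delta_pos":[-40,5,0],"turn":0,"jaw":1},
    {"delta_pos":[-40,5,0],"turn":0,"jaw":1},
    {"delta_pos":[-40,5,0],"turn":0,"jaw":1},
    {"delta_pos":[-40,5,0],"turn":0,"jaw":1},
    {"delta_pos":[-40,5,0],"turn":0,"jaw":1},
    {"delta_pos":[-40,5,0],"turn":0,"jaw":1}
  ]
}}

```text
time: 2.1
tool_pos: [0.5391, 0.0611, 0.4043]
tcp_rot: [-1.745, -2.612, 0.0]
wrist_force: [0.9, 1.6, 0.3]
width: 1.002
grip_force: 0.0
```

Emit:
{"op": "drive_tool", "data": {
  "increments": [
    {"delta_pos":[-40,2,0],"turn":0,"jaw":1},
    {"delta_pos":[-20,0,0],"turn":0,"jaw":1},
    {"delta_pos":[0,0,0],"turn":0,"jaw":1},
    {"delta_pos":[0,0,0],"turn":0,"jaw":1},
    {"delta_pos":[0,0,0],"turn":0,"jaw":1}
  ]
}}

```text
time: 2.52
tool_pos: [0.5632, 0.0088, 0.4041]
tcp_rot: [-1.745, -2.611, 0.0]
wrist_force: [-0.5, 0.4, 0.1]
width: 1.002
grip_force: 0.0
```

```bash
python3 - <<'E'
from h import *
c=save("wrist","pics/w1.png"); i=cv2.imread("pics/w1.png"); cv2.imwrite("pics/w1b.png",cv2.resize(i,(800,600),interpolation=cv2.INTER_CUBIC))
s=c["s"]; Rt=R.from_rotvec(s["tcp_rot"]).as_matrix(); print(s["time"],s["tool_pos"],Rt.round(3).tolist())
# predicted pixel (800 scale) of model points
y=np.radians(11.1)
for n,l in [("pl",(0,.087,.0915)),("pr",(0,-.087,.0915)),("c",(.129,.101,.076)),("c",(.129,-.101,.076)),("c",(-.129,-.101,.076)),("c",(-.129,.101,.076))]:
    P=[.5665+l[0]*np.cos(y)-l[1]*np.sin(y),.0027+l[0]*np.sin(y)+l[1]*np.cos(y),l[2]]; print(n,(proj(c,P)*1.5625).round(1))
E
```

```text
2.5167 [0.56319713 0.00881326 0.40409823] [[-0.383, 0.924, -0.001], [0.924, 0.383, 0.001], [0.001, -0.001, -1.0]]
pl [423.  154.3]
pr [369.6 404.4]
c [609.3 181.2]
c [526.9 432.6]
c [203.8 374.8]
c [229.9 100.4]
```

View pics/w1b.png

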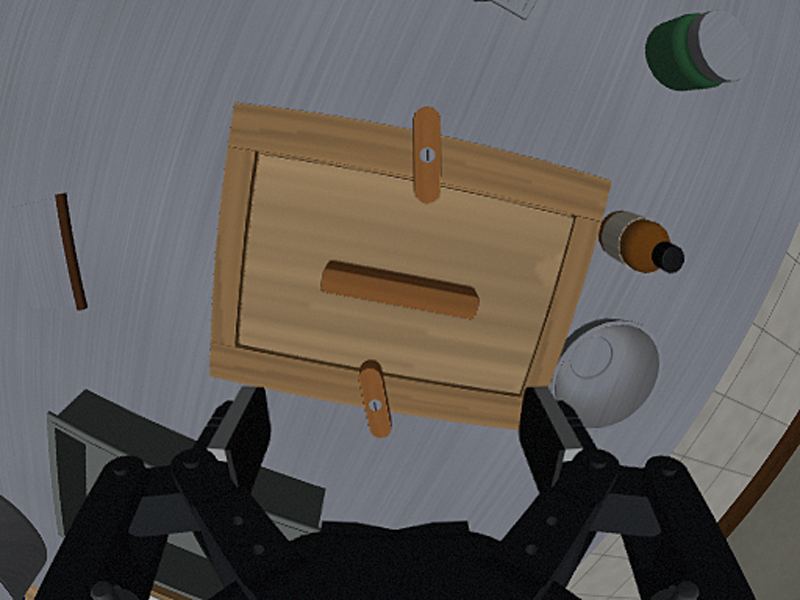

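```bash
python3 - <<'E'
from h import *
c=load("pics/w1.png"); k=1.5625
A=lambda x,y,z: at(c,(x+.5)/k-.5,(y+.5)/k-.5,z)[:2]
an=lambda p,q: np.degrees(np.arctan2(*(p-q)[::-1]))
pl,pr=A(427,155,.0915),A(375.5,406,.0915); print(pl,pr,(pl+pr)/2,np.hypot(*(pl-pr)),an(pl,pr)-90)
cs=[A(611,180,.076),A(211,376,.076),A(235,102,.076)]; print(np.round(cs,4),(cs[0]+cs[1])/2,an(cs[0],cs[2]),an(cs[2],cs[1])-90)
print("L",an(A(427,108,.0915),A(427,202,.0915))-90,"R",an(A(370,362,.0915),A(381,436,.0915))-90)
h=[A(322,283,.102),A(477,311,.102)]; print(h,np.mean(h,0),an(h[1],h[0]))
E
```

```text
[0.55189253 0.08869803] [ 0.5873167  -0.08214728] [0.56960462 0.00327538] 0.17447920030687641 11.714087297606724
[[ 0.6742  0.1281]
 [ 0.465  -0.1195]
 [ 0.424   0.0772]] [0.56958091 0.00429136] 11.506380871814384 11.763445425647703
L 23.07782368889572 R 28.70718546129629
[array([ 0.52236447, -0.00685528]), array([0.61848476, 0.01318818])] [0.57042461 0.00316645] 11.778801346193427
```

Emit:
{"op": "drive_tool", "data": {
  "increments": [
    {"delta_pos":[39,9.5,0],"turn":-0.01,"jaw":1},
    {"delta_pos":[39,9.5,0],"turn":0,"jaw":1},
    {"delta_pos":[0,0,40],"turn":0,"jaw":0},
    {"delta_pos":[0,0,40],"turn":0,"jaw":0},
    {"delta_pos":[0,0,40],"turn":0,"jaw":0},
    {"delta_pos":[0,0,20],"turn":0,"jaw":0},
    {"delta_pos":[0,0,5],"turn":0,"jaw":0},
    {"delta_pos":[0,0,5],"turn":0,"jaw":0}
  ],
  "grip_force": 25
}}

```text
time: 3.23
tool_pos: [0.5499, 0.0889, 0.2536]
tcp_rot: [-1.728, -2.621, 0.002]
wrist_force: [0.6, -0.3, 1.4]
width: 0.497
grip_force: 0.0
```

Aligned over the left button; close on it.

Emit:
{"op": "drive_tool", "data": {
  "increments": [
    {"delta_pos":[0,0,0],"turn":0,"jaw":-0.4},
    {"delta_pos":[0,0,0],"turn":0,"jaw":-0.8},
    {"delta_pos":[0,0,0],"turn":0,"jaw":-0.8},
    {"delta_pos":[0,0,0],"turn":0,"jaw":-0.8},
    {"delta_pos":[0,0,0],"turn":0,"jaw":-0.8},
    {"delta_pos":[0,0,0],"turn":0,"jaw":-0.8}
  ],
  "grip_force": 25
}}

```text
time: 3.73
tool_pos: [0.5512, 0.0878, 0.2569]
tcp_rot: [1.732, 2.62, 0.002]
wrist_force: [-5.8, 0.2, 6.3]
width: 0.173
grip_force: 27.8
```

Emit:
{"op": "drive_tool", "data": {
  "increments": [
    {"delta_pos":[0,0,-3],"turn":0,"jaw":-0.8},
    {"delta_pos":[0,0,-1],"turn":-0.05,"jaw":-0.8},
    {"delta_pos":[0,0,0],"turn":-0.1,"jaw":-0.8},
    {"delta_pos":[0,0,0],"turn":-0.1,"jaw":-0.8},
    {"delta_pos":[0,0,0],"turn":-0.1,"jaw":-0.8},
    {"delta_pos":[0,0,0],"turn":-0.1,"jaw":-0.8},
    {"delta_pos":[0,0,0],"turn":-0.1,"jaw":-0.8},
    {"delta_pos":[0,0,0],"turn":0,"jaw":-0.8}
  ]
}}

```text
time: 4.4
tool_pos: [0.5512, 0.0878, 0.2572]
tcp_rot: [0.949, 2.993, 0.002]
wrist_force: [5.0, 2.5, -15.2]
width: 0.178
grip_force: 26.4
```

Emit:
{"op": "drive_tool", "data": {
  "increments": [
    {"delta_pos":[0,0,2],"turn":-0.1,"jaw":-0.8},
    {"delta_pos":[0,0,0],"turn":-0.1,"jaw":-0.8},
    {"delta_pos":[0,0,0],"turn":-0.1,"jaw":-0.8},
    {"delta_pos":[0,0,0],"turn":-0.1,"jaw":-0.8},
    {"delta_pos":[0,0,0],"turn":-0.1,"jaw":-0.8},
    {"delta_pos":[0,0,0],"turn":-0.1,"jaw":-0.8},
    {"delta_pos":[0,0,0],"turn":-0.1,"jaw":-0.8},
    {"delta_pos":[0,0,0],"turn":-0.1,"jaw":-0.8}
  ]
}}

```text
time: 5.07
tool_pos: [0.5513, 0.0881, 0.2571]
tcp_rot: [-0.292, 3.126, 0.002]
wrist_force: [0.1, 3.2, -4.3]
width: 0.178
grip_force: 27.6
```

Emit:
{"op": "drive_tool", "data": {
  "increments": [
    {"delta_pos":[0,0,0],"turn":-0.05,"jaw":-0.8},
    {"delta_pos":[0,0,0],"turn":0,"jaw":-0.8},
    {"delta_pos":[0,0,0],"turn":0,"jaw":-0.3},
    {"delta_pos":[0,0,0],"turn":0,"jaw":-0.2},
    {"delta_pos":[0,0,0],"turn":0,"jaw":-0.2}
  ]
}}

```text
time: 5.48
tool_pos: [0.5515, 0.0876, 0.2576]
tcp_rot: [-0.362, 3.119, -0.001]
wrist_force: [-0.4, -0.6, -0.4]
width: 0.399
grip_force: 0.0
```

Emit:
{"op": "drive_tool", "data": {
  "increments": [
    {"delta_pos":[0,0,-30],"turn":0,"jaw":0},
    {"delta_pos":[0,0,-30],"turn":0.1,"jaw":0},
    {"delta_pos":[0,0,0],"turn":0.12,"jaw":0},
    {"delta_pos":[0,0,0],"turn":0.12,"jaw":0},
    {"delta_pos":[0,0,0],"turn":0.12,"jaw":0},
    {"delta_pos":[0,0,0],"turn":0.12,"jaw":0},
    {"delta_pos":[0,0,0],"turn":0.12,"jaw":0},
    {"delta_pos":[0,0,0],"turn":0.12,"jaw":0}
  ]
}}

```text
time: 6.15
tool_pos: [0.5512, 0.0875, 0.3174]
tcp_rot: [0.92, 3.002, 0.0]
wrist_force: [-0.1, -0.9, -0.0]
width: 0.497
grip_force: 0.0
```

Emit:
{"op": "drive_tool", "data": {
  "increments": [
    {"delta_pos":[0,0,0],"turn":0.12,"jaw":0},
    {"delta_pos":[0,0,0],"turn":0.12,"jaw":0},
    {"delta_pos":[0,0,0],"turn":0.12,"jaw":0},
    {"delta_pos":[0,0,0],"turn":0.12,"jaw":0},
    {"delta_pos":[-33,-10,0],"turn":0,"jaw":0},
    {"delta_pos":[-33,-10,0],"turn":0,"jaw":0},
    {"delta_pos":[-33,-10,0],"turn":0,"jaw":0},
    {"delta_pos":[-33,-10,0],"turn":0,"jaw":0}
  ]
}}

```text
time: 6.82
tool_pos: [0.5798, -0.0486, 0.3175]
tcp_rot: [1.598, 2.703, 0.0]
wrist_force: [0.0, -0.7, 0.3]
width: 0.5
grip_force: 0.0
```

Emit:
{"op": "drive_tool", "data": {
  "increments": [
    {"delta_pos":[-33,-10,0],"turn":0,"jaw":0},
    {"delta_pos":[0,0,0],"turn":0,"jaw":0},
    {"delta_pos":[0,0,0],"turn":0,"jaw":0}
  ]
}}

```text
time: 7.07
tool_pos: [0.587, -0.083, 0.3172]
tcp_rot: [1.604, 2.7, 0.0]
wrist_force: [-0.3, 0.4, 0.1]
width: 0.5
grip_force: 0.0
```

```bash
python3 - <<'E'
from h import *
s=bot.read_state(); Rt=R.from_rotvec(s["tcp_rot"]).as_matrix(); print(s["tool_pos"],np.degrees(np.arctan2(Rt[1,1],Rt[0,1])))
d=np.array([.5862,-.082,.2576])-s["tool_pos"]; print(Rt.T@d*1000)
E
```

```text
[ 0.58704567 -0.08301773  0.31723756] 28.584046470951616
[ 1.35080696 -0.3014814  59.63618175]
```

Emit:
{"op": "drive_tool", "data": {
  "increments": [
    {"delta_pos":[1,0,30],"turn":0,"jaw":0},
    {"delta_pos":[0,0,28],"turn":0,"jaw":-0.2},
    {"delta_pos":[0,0,0],"turn":0,"jaw":-0.8},
    {"delta_pos":[0,0,0],"turn":0,"jaw":-0.8},
    {"delta_pos":[0,0,0],"turn":0,"jaw":-0.8},
    {"delta_pos":[0,0,0],"turn":0,"jaw":-0.8},
    {"delta_pos":[0,0,0],"turn":0,"jaw":-0.8},
    {"delta_pos":[0,0,0],"turn":0,"jaw":-0.8}
  ]
}}

```text
time: 7.73
tool_pos: [0.5843, -0.0787, 0.256]
tcp_rot: [-1.595, -2.699, 0.001]
wrist_force: [0.5, 6.1, -25.9]
width: 0.18
grip_force: 28.1
```

Emit:
{"op": "drive_tool", "data": {
  "increments": [
    {"delta_pos":[0,0,0],"turn":-0.05,"jaw":-0.8},
    {"delta_pos":[0,0,0],"turn":-0.1,"jaw":-0.8},
    {"delta_pos":[0,0,0],"turn":-0.1,"jaw":-0.8}
  ]
}}

```text
time: 7.98
tool_pos: [0.5838, -0.0792, 0.256]
tcp_rot: [-1.239, -2.878, 0.002]
wrist_force: [-2.9, 2.4, -24.6]
width: 0.175
grip_force: 28.4
```

Emit:
{"op": "drive_tool", "data": {
  "increments": [
    {"delta_pos":[0,0,3],"turn":-0.1,"jaw":-0.8},
    {"delta_pos":[0,0,0],"turn":-0.1,"jaw":-0.8},
    {"delta_pos":[0,0,0],"turn":-0.1,"jaw":-0.8},
    {"delta_pos":[0,0,0],"turn":-0.1,"jaw":-0.8},
    {"delta_pos":[0,0,0],"turn":-0.1,"jaw":-0.8},
    {"delta_pos":[0,0,0],"turn":-0.1,"jaw":-0.8},
    {"delta_pos":[0,0,0],"turn":-0.1,"jaw":-0.8},
    {"delta_pos":[0,0,0],"turn":-0.1,"jaw":-0.8}
  ]
}}

```text
time: 8.65
tool_pos: [0.5829, -0.0815, 0.2558]
tcp_rot: [-0.018, -3.131, 0.005]
wrist_force: [-13.6, -6.4, -6.7]
width: 0.175
grip_force: 30.4
```

Emit:
{"op": "drive_tool", "data": {
  "increments": [
    {"delta_pos":[0,0,0],"turn":-0.1,"jaw":-0.8},
    {"delta_pos":[0,0,0],"turn":-0.1,"jaw":-0.8},
    {"delta_pos":[0,0,0],"turn":0,"jaw":-0.8},
    {"delta_pos":[0,0,0],"turn":0,"jaw":-0.3},
    {"delta_pos":[0,0,0],"turn":0,"jaw":0},
    {"delta_pos":[0,0,0],"turn":0,"jaw":0},
    {"delta_pos":[0,0,-20],"turn":0,"jaw":0},
    {"delta_pos":[0,0,-35],"turn":0,"jaw":0}
  ]
}}

```text
time: 9.32
tool_pos: [0.5855, -0.0798, 0.3095]
tcp_rot: [0.286, -3.125, -0.001]
wrist_force: [-0.1, 0.3, 0.2]
width: 0.5
grip_force: 0.0
```

Emit:
{"op": "drive_tool", "data": {
  "increments": [
    {"delta_pos":[0,0,-40],"turn":0,"jaw":0},
    {"delta_pos":[0,0,-40],"turn":0,"jaw":0},
    {"delta_pos":[0,0,0],"turn":0,"jaw":0},
    {"delta_pos":[0,0,0],"turn":0,"jaw":0}
  ]
}}

```text
time: 9.65
tool_pos: [0.5884, -0.0802, 0.3981]
tcp_rot: [-0.285, 3.115, -0.006]
wrist_force: [-0.0, -0.6, -0.5]
width: 0.501
grip_force: 0.0
```

```bash
python3 - <<'E'
from h import *
c=save("wrist","pics/w2.png"); t=save("top","pics/top2.png")
a=cv2.imread("pics/w2.png"); b=cv2.resize(cv2.imread("pics/top2.png")[110:260,190:330],None,fx=2.56,fy=2.56)
cv2.imwrite("pics/w2b.png",np.hstack([cv2.resize(a,(512,384)),np.pad(b,((0,384-b.shape[0]),(0,0),(0,0)))])[:,:800])
s=c["s"]; Rt=R.from_rotvec(s["tcp_rot"]).as_matrix(); print(s["tool_pos"],np.degrees(np.arctan2(Rt[1,1],Rt[0,1])))
E
```

```text
[ 0.58838817 -0.08024113  0.39811391] 100.45731598633051
```

View pics/w2b.png

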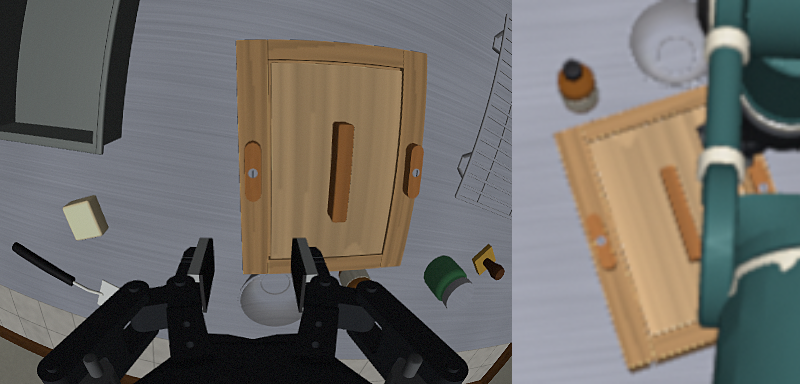

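```bash
python3 - <<'E'
from h import *
c=load("pics/w2.png")
pr,pl=at(c,252.5,173,.0915)[:2],at(c,416.5,174,.0915)[:2]; print(pl,pr,(pl+pr)/2,np.hypot(*(pl-pr)))
i=cv2.imread("pics/w2.png")[105:235,310:375]; cv2.imwrite("pics/hcrop.png",cv2.resize(i,None,fx=4.5,fy=4.5,interpolation=cv2.INTER_CUBIC))
E
```

```text
[0.55304554 0.09040371] [ 0.58622564 -0.08143658] [0.56963559 0.00448357] 0.17501429585421932
```

View pics/hcrop.png

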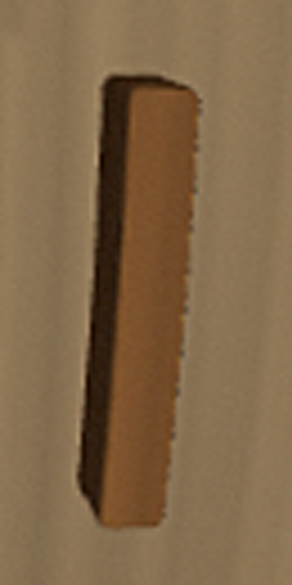

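```bash
python3 - <<'E'
from h import *
c=load("pics/w2.png")
h=[at(c,310+x/4.5-.4,105+y/4.5-.4,.102)[:2] for x,y in [(164,89),(132,523)]]
m=np.mean(h,0); print(h,m,np.degrees(np.arctan2(*(h[1]-h[0])[::-1])),np.hypot(*(h[1]-h[0])))
s=bot.read_state(); Rt=R.from_rotvec(s["tcp_rot"]).as_matrix(); m=np.array([.5695,.0038])
print(Rt.round(4)); print(Rt.T@(np.r_[m,.255]-s["tool_pos"])*1000, m)
E
```

```text
[array([ 0.52118606, -0.00660875]), array([0.61592809, 0.01294201])] [0.56855707 0.00316663] 11.65976695123642 0.09673822123420854
[[-9.834e-01 -1.815e-01  3.400e-03]
 [-1.815e-01  9.834e-01 -7.000e-04]
 [-3.200e-03 -1.300e-03 -1.000e+00]]
[  2.02306812  85.65281686 137.31287571] [0.5695 0.0038]
```

Emit:
{"op": "drive_tool", "data": {
  "increments": [
    {"delta_pos":[0,28,0],"turn":-0.02,"jaw":0},
    {"delta_pos":[0,28,0],"turn":0,"jaw":0},
    {"delta_pos":[1,28,0],"turn":0,"jaw":0},
    {"delta_pos":[0,0,35],"turn":0,"jaw":0},
    {"delta_pos":[0,0,35],"turn":0,"jaw":0},
    {"delta_pos":[0,0,35],"turn":0,"jaw":0},
    {"delta_pos":[0,0,0],"turn":0,"jaw":0},
    {"delta_pos":[0,0,0],"turn":0,"jaw":0}
  ]
}}

```text
time: 10.42
tool_pos: [0.567, 0.0023, 0.2822]
tcp_rot: [0.317, -3.117, -0.002]
wrist_force: [-0.0, -0.1, 0.6]
width: 0.502
grip_force: 0.0
```

```bash
cat > m.py <<'E'
import sys
from h import *
s=bot.read_state(); Rt=R.from_rotvec(s["tcp_rot"]).as_matrix(); t=np.array(list(map(float,sys.argv[1:4]))); f=np.degrees(np.arctan2(Rt[1,1],Rt[0,1]))
print(s["time"],s["tool_pos"].round(4),"phi",f.round(2),"tilt",Rt[:,2].round(4)); dt=-np.radians(float(sys.argv[4])-f); print("turn",dt)
Rn=Rt@R.from_rotvec([0,0,dt]).as_matrix(); print("shift after turn",(Rn.T@(t-s["tool_pos"])*1000).round(1))
E
python3 m.py .569 .0033 .257 101.65
```

```text
10.4167 [0.567  0.0023 0.2822] phi 101.6 tilt [-8.3e-03  3.0e-04 -1.0e+00]
turn -0.0009118947150553002
shift after turn [-2.4  0.5 25.2]
```

Emit:
{"op": "drive_tool", "data": {
  "increments": [
    {"delta_pos":[-2,0.5,25],"turn":0,"jaw":0},
    {"delta_pos":[0,0,0],"turn":0,"jaw":-0.3},
    {"delta_pos":[0,0,0],"turn":0,"jaw":-0.8},
    {"delta_pos":[0,0,0],"turn":0,"jaw":-0.8},
    {"delta_pos":[0,0,0],"turn":0,"jaw":-0.8},
    {"delta_pos":[0,0,0],"turn":0,"jaw":-0.8},
    {"delta_pos":[0,0,0],"turn":0,"jaw":-0.8},
    {"delta_pos":[0,0,0],"turn":0,"jaw":-0.8}
  ],
  "grip_force": 40
}}

```text
time: 11.08
tool_pos: [0.5712, 0.0029, 0.2621]
tcp_rot: [-0.317, 3.124, -0.001]
wrist_force: [-0.3, -1.2, 4.0]
width: 0.175
grip_force: 43.5
```

Emit:
{"op": "drive_tool", "data": {
  "increments": [
    {"delta_pos":[0,0,-5],"turn":0,"jaw":-0.8},
    {"delta_pos":[0,0,-5],"turn":0,"jaw":-0.8},
    {"delta_pos":[0,0,-5],"turn":0,"jaw":-0.8},
    {"delta_pos":[0,0,-10],"turn":0,"jaw":-0.8},
    {"delta_pos":[0,0,0],"turn":0,"jaw":-0.8}
  ]
}}

```text
time: 11.5
tool_pos: [0.5715, 0.003, 0.288]
tcp_rot: [-0.317, 3.122, -0.001]
wrist_force: [0.7, -0.7, -2.2]
width: 0.172
grip_force: 42.9
```

Emit:
{"op": "drive_tool", "data": {
  "increments": [
    {"delta_pos":[0,0,-15],"turn":0,"jaw":-0.8},
    {"delta_pos":[0,0,-15],"turn":0,"jaw":-0.8},
    {"delta_pos":[0,0,0],"turn":0.06,"jaw":-0.8},
    {"delta_pos":[0,0,0],"turn":0.06,"jaw":-0.8},
    {"delta_pos":[0,0,0],"turn":0.06,"jaw":-0.8},
    {"delta_pos":[0,0,0],"turn":0.06,"jaw":-0.8},
    {"delta_pos":[0,0,0],"turn":0.05,"jaw":-0.8},
    {"delta_pos":[6,13,0],"turn":0,"jaw":-0.8}
  ]
}}

```text
time: 12.17
tool_pos: [0.5665, 0.0153, 0.3161]
tcp_rot: [0.143, 3.137, -0.002]
wrist_force: [0.0, -1.0, -3.3]
width: 0.175
grip_force: 42.8
```

Emit:
{"op": "drive_tool", "data": {
  "increments": [
    {"delta_pos":[13,26,0],"turn":0,"jaw":-0.8},
    {"delta_pos":[13,26,0],"turn":0,"jaw":-0.8},
    {"delta_pos":[13,26,0],"turn":0,"jaw":-0.8},
    {"delta_pos":[13,26,0],"turn":0,"jaw":-0.8},
    {"delta_pos":[13,26,0],"turn":0,"jaw":-0.8},
    {"delta_pos":[13,26,0],"turn":0,"jaw":-0.8},
    {"delta_pos":[13,26,0],"turn":0,"jaw":-0.8},
    {"delta_pos":[13,26,0],"turn":0,"jaw":-0.8}
  ]
}}

```text
time: 12.83
tool_pos: [0.4793, 0.2345, 0.3159]
tcp_rot: [0.136, 3.138, 0.001]
wrist_force: [0.3, 0.5, -3.0]
width: 0.176
grip_force: 42.8
```

Emit:
{"op": "drive_tool", "data": {
  "increments": [
    {"delta_pos":[13,26,0],"turn":0,"jaw":-0.8},
    {"delta_pos":[13,26,0],"turn":0,"jaw":-0.8},
    {"delta_pos":[13,26,0],"turn":0,"jaw":-0.8},
    {"delta_pos":[6,13,0],"turn":0,"jaw":-0.8},
    {"delta_pos":[0,0,0],"turn":0,"jaw":-0.8},
    {"delta_pos":[0,0,0],"turn":0,"jaw":-0.8},
    {"delta_pos":[0,0,0],"turn":0,"jaw":-0.8}
  ]
}}

```text
time: 13.42
tool_pos: [0.4434, 0.3272, 0.3156]
tcp_rot: [-0.136, -3.139, 0.001]
wrist_force: [-0.5, -0.1, -3.0]
width: 0.173
grip_force: 42.8
```

```bash
python3 m.py .444 .333 .222 85; python3 - <<'E'
from h import *
c=save("wrist","pics/w3.png"); t=save("side","pics/side3.png"); u=save("top","pics/top3.png")
a=cv2.imread("pics/w3.png"); b=cv2.imread("pics/side3.png")[70:262,80:368]; d=cv2.imread("pics/top3.png")[90:340,60:320]
cv2.imwrite("pics/w3b.png",np.hstack([np.vstack([a[:,80:430][:300],cv2.resize(b,(350,233))]),cv2.resize(d,(450,533))]))
print(u["cx"])
E
```

```text
13.4167 [0.4434 0.3272 0.3156] phi 85.03 tilt [-1.e-04 -6.e-04 -1.e+00]
turn 0.0005023459545415962
shift after turn [-0.1  5.9 93.6]
258.1305763806185
```

View pics/w3b.png

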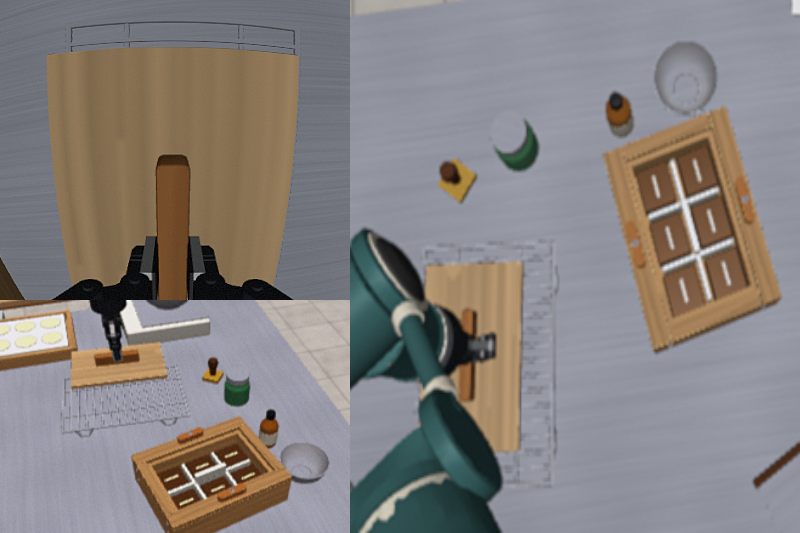

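Emit:
{"op": "drive_tool", "data": {
  "increments": [
    {"delta_pos":[0,5,20],"turn":0,"jaw":-0.8},
    {"delta_pos":[0,0,20],"turn":0,"jaw":-0.8},
    {"delta_pos":[0,0,20],"turn":0,"jaw":-0.8},
    {"delta_pos":[0,0,15],"turn":0,"jaw":-0.8},
    {"delta_pos":[0,0,8],"turn":0,"jaw":-0.8},
    {"delta_pos":[0,0,4],"turn":0,"jaw":-0.8},
    {"delta_pos":[0,0,0],"turn":0,"jaw":-0.8}
  ]
}}

```text
time: 14.15
tool_pos: [0.4441, 0.3318, 0.2279]
tcp_rot: [-0.139, -3.137, 0.002]
wrist_force: [0.3, 0.4, -3.3]
width: 0.169
grip_force: 42.7
```

Emit:
{"op": "drive_tool", "data": {
  "increments": [
    {"delta_pos":[0,0,2],"turn":0,"jaw":-0.8},
    {"delta_pos":[0,0,2],"turn":0,"jaw":-0.8},
    {"delta_pos":[0,0,2],"turn":0,"jaw":-0.8},
    {"delta_pos":[0,0,0],"turn":0,"jaw":-0.8}
  ]
}}

```text
time: 14.48
tool_pos: [0.4442, 0.3325, 0.2231]
tcp_rot: [0.138, 3.138, 0.001]
wrist_force: [-0.2, -0.3, -3.4]
width: 0.177
grip_force: 42.8
```

Emit:
{"op": "drive_tool", "data": {
  "increments": [
    {"delta_pos":[0,0,1],"turn":0,"jaw":-0.8},
    {"delta_pos":[0,0,1],"turn":0,"jaw":-0.8},
    {"delta_pos":[0,0,1],"turn":0,"jaw":-0.8},
    {"delta_pos":[0,0,0],"turn":0,"jaw":-0.8}
  ]
}}

```text
time: 14.82
tool_pos: [0.4443, 0.3326, 0.2211]
tcp_rot: [0.138, 3.138, 0.0]
wrist_force: [-3.1, -2.0, 5.3]
width: 0.173
grip_force: 43.9
```

Emit:
{"op": "drive_tool", "data": {
  "increments": [
    {"delta_pos":[0,0,0],"turn":0,"jaw":-0.5},
    {"delta_pos":[0,0,0],"turn":0,"jaw":-0.2},
    {"delta_pos":[0,0,0],"turn":0,"jaw":0},
    {"delta_pos":[0,0,0],"turn":0,"jaw":0},
    {"delta_pos":[0,0,-20],"turn":0,"jaw":0},
    {"delta_pos":[0,0,-40],"turn":0,"jaw":0},
    {"delta_pos":[0,0,-40],"turn":0,"jaw":0},
    {"delta_pos":[0,0,-40],"turn":0,"jaw":0}
  ]
}}

```text
time: 15.48
tool_pos: [0.4437, 0.3321, 0.3605]
tcp_rot: [-0.138, -3.137, 0.002]
wrist_force: [0.5, 0.4, 0.3]
width: 0.502
grip_force: 0.0
```

Emit:
{"op": "drive_tool", "data": {
  "increments": [
    {"delta_pos":[0,0,0],"turn":-0.1,"jaw":0},
    {"delta_pos":[0,0,0],"turn":-0.1,"jaw":0},
    {"delta_pos":[0,0,0],"turn":-0.09,"jaw":0},
    {"delta_pos":[-6,-35,0],"turn":0,"jaw":0},
    {"delta_pos":[-6,-35,0],"turn":0,"jaw":0},
    {"delta_pos":[-6,-35,0],"turn":0,"jaw":0},
    {"delta_pos":[-6,-35,0],"turn":0,"jaw":0},
    {"delta_pos":[-6,-35,0],"turn":0,"jaw":0}
  ]
}}

```text
time: 16.15
tool_pos: [0.5089, 0.1656, 0.3597]
tcp_rot: [-0.318, 3.125, 0.0]
wrist_force: [0.6, 0.1, 0.5]
width: 0.499
grip_force: 0.0
```

Emit:
{"op": "drive_tool", "data": {
  "increments": [
    {"delta_pos":[-5,-35,0],"turn":0,"jaw":0},
    {"delta_pos":[-5,-35,0],"turn":0,"jaw":0},
    {"delta_pos":[-5,-35,0],"turn":0,"jaw":0},
    {"delta_pos":[-5,-35,0],"turn":0,"jaw":0},
    {"delta_pos":[0,0,0],"turn":0,"jaw":0},
    {"delta_pos":[0,0,0],"turn":0,"jaw":0}
  ]
}}

```text
time: 16.65
tool_pos: [0.5568, 0.0321, 0.3596]
tcp_rot: [0.311, -3.126, -0.0]
wrist_force: [0.8, 0.8, -0.5]
width: 0.496
grip_force: 0.0
```

```bash
python3 m.py .569 .0034 .230 101.65; python3 - <<'E'
from h import *
c=save("wrist","pics/w4.png"); t=save("side","pics/side4.png"); u=save("top","pics/top4.png")
a=cv2.imread("pics/w4.png")[60:330,150:450]; b=cv2.imread("pics/side4.png")[100:262,100:300]; d=cv2.imread("pics/top4.png")[180:330,80:200]
cv2.imwrite("pics/w4b.png",np.hstack([cv2.resize(a,(600,540)),np.vstack([cv2.resize(b,(200,162)),cv2.resize(d,(200,250)),np.zeros((128,200,3),np.uint8)])]))
E
```

```text
16.65 [0.5568 0.0321 0.3596] phi 101.37 tilt [-1.e-04  1.e-04 -1.e+00]
turn -0.004846423293001097
shift after turn [ -6.2 -30.5 129.5]
```

View pics/w4b.png

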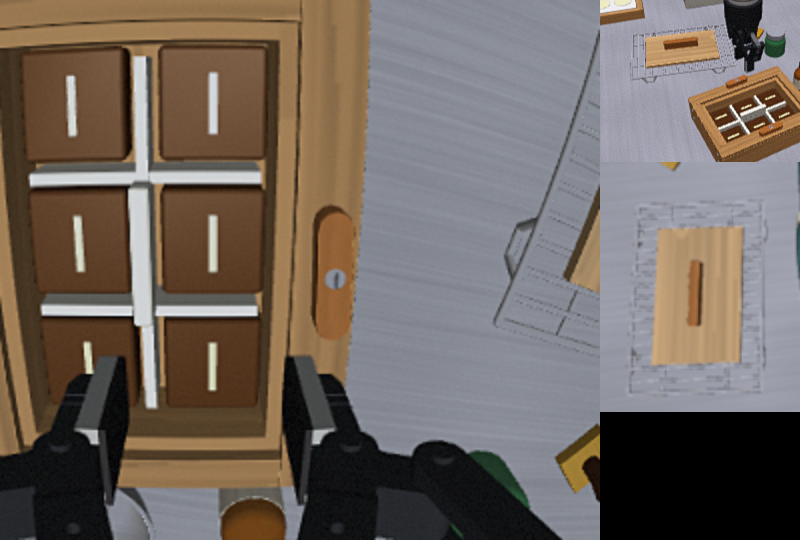

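```bash
python3 - <<'E'
from h import *
c=load("pics/w4.png")
h=[at(c,150+x/2-.25,60+y/2-.25,.064)[:2] for x,y in [(140.5,183),(143.5,325)]]
print(h,np.mean(h,0),np.degrees(np.arctan2(*(h[1]-h[0])[::-1])),np.hypot(*(h[1]-h[0])))
pl=at(c,150+335/2,60+278/2,.0915); print(pl)
E
```

```text
[array([ 0.53311522, -0.00205044]), array([0.60260148, 0.01102454])] [0.56785835 0.00448705] 10.656541179253898 0.07070569447851183
[0.55132794 0.08904065 0.0915    ]
```

Emit:
{"op": "drive_tool", "data": {
  "increments": [
    {"delta_pos":[-5.5,-29.5,0],"turn":0,"jaw":0},
    {"delta_pos":[0,0,38],"turn":0,"jaw":0},
    {"delta_pos":[0,0,38],"turn":0,"jaw":0},
    {"delta_pos":[0,0,30],"turn":0,"jaw":0},
    {"delta_pos":[0,0,15],"turn":0,"jaw":0},
    {"delta_pos":[0,0,0],"turn":0,"jaw":0},
    {"delta_pos":[0,0,0],"turn":0,"jaw":0}
  ],
  "grip_force": 40
}}

```text
time: 17.38
tool_pos: [0.5669, 0.0074, 0.2378]
tcp_rot: [0.32, -3.123, -0.001]
wrist_force: [0.3, 0.1, -0.3]
width: 0.497
grip_force: 0.0
```

```bash
python3 m.py .568 .0044 .2195 101.4
```

```text
17.3833 [0.5669 0.0074 0.2378] phi 101.69 tilt [-2.6e-03  2.0e-04 -1.0e+00]
turn 0.0051147708886412424
shift after turn [-0.5 -3.1 18.3]
```

Emit:
{"op": "drive_tool", "data": {
  "increments": [
    {"delta_pos":[-0.5,-3,9],"turn":0,"jaw":0},
    {"delta_pos":[0,0,9],"turn":0,"jaw":-0.3},
    {"delta_pos":[0,0,0],"turn":0,"jaw":-0.9},
    {"delta_pos":[0,0,0],"turn":0,"jaw":-0.9},
    {"delta_pos":[0,0,0],"turn":0,"jaw":-0.9},
    {"delta_pos":[0,0,0],"turn":0,"jaw":-0.9},
    {"delta_pos":[0,0,0],"turn":0,"jaw":-0.9},
    {"delta_pos":[0,0,0],"turn":0,"jaw":-0.9}
  ]
}}

```text
time: 18.05
tool_pos: [0.5688, 0.0032, 0.2208]
tcp_rot: [-0.317, 3.125, -0.0]
wrist_force: [0.5, 0.2, -1.3]
width: 0.102
grip_force: 42.3
```

Emit:
{"op": "drive_tool", "data": {
  "increments": [
    {"delta_pos":[0,0,-5],"turn":0,"jaw":-0.9},
    {"delta_pos":[0,0,-8],"turn":0,"jaw":-0.9},
    {"delta_pos":[0,0,-10],"turn":0,"jaw":-0.9},
    {"delta_pos":[0,0,-10],"turn":0,"jaw":-0.9},
    {"delta_pos":[0,0,-15],"turn":0,"jaw":-0.9},
    {"delta_pos":[0,0,-20],"turn":0,"jaw":-0.9},
    {"delta_pos":[0,0,-30],"turn":0,"jaw":-0.9},
    {"delta_pos":[0,0,-20],"turn":0,"jaw":-0.9}
  ]
}}

```text
time: 18.72
tool_pos: [0.5692, 0.0032, 0.3424]
tcp_rot: [-0.317, 3.122, -0.001]
wrist_force: [0.8, -0.7, -1.2]
width: 0.103
grip_force: 42.3
```

Emit:
{"op": "drive_tool", "data": {
  "increments": [
    {"delta_pos":[0,0,0],"turn":0,"jaw":-0.9},
    {"delta_pos":[0,0,0],"turn":0,"jaw":-0.9}
  ]
}}

```text
time: 18.88
tool_pos: [0.5695, 0.0032, 0.3415]
tcp_rot: [-0.317, 3.12, -0.001]
wrist_force: [-0.3, -0.4, -1.4]
width: 0.104
grip_force: 42.4
```

```bash
python3 - <<'E'
from h import *
c=load("pics/top0.png"); i=cv2.imread("pics/top0.png")[155:295,340:460]
g=cv2.resize(i,None,fx=4,fy=4,interpolation=cv2.INTER_CUBIC)
save("side","pics/side5.png"); b=cv2.imread("pics/side5.png")[120:300,150:350]
cv2.imwrite("pics/tub.png",np.hstack([g,np.pad(cv2.resize(b,(300,270)),((0,290),(0,0),(0,0)))]))
E
python3 m.py .4473 -.3568 .33 90
```

```text
18.9333 [0.5687 0.0032 0.3394] phi 101.59 tilt [ 1.5e-03 -1.0e-04 -1.0e+00]
turn 0.20221960944787162
shift after turn [ 121.4 -360.     9.3]
```

View pics/tub.png

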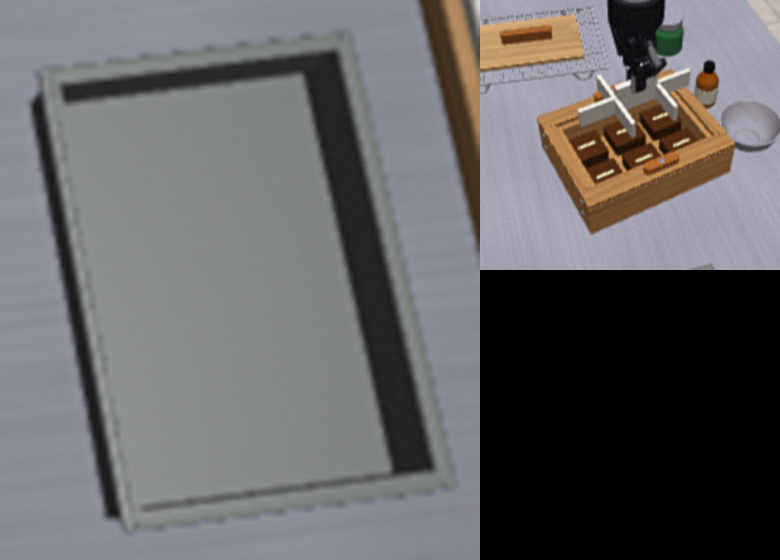

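```bash
python3 - <<'E'
from h import *
c=load("pics/top0.png")
P=np.array([at(c,340+x/4-.4,155+y/4-.4,.070)[:2] for x,y in [(40,72),(350,35),(455,485),(130,530)]])
an=lambda p,q: np.degrees(np.arctan2(*(p-q)[::-1])).round(1)
print(P.round(3),P.mean(0).round(4),an(P[0],P[3]),an(P[1],P[2]),an(P[0],P[1])-90)
E
python3 m.py .4473 -.3568 .33 91
```

```text
[[ 0.597 -0.252]
 [ 0.597 -0.463]
 [ 0.299 -0.465]
 [ 0.297 -0.256]] [ 0.4473 -0.359 ] 0.9 0.3 -0.09999999999999432
18.9333 [0.5687 0.0032 0.3394] phi 101.59 tilt [ 1.5e-03 -1.0e-04 -1.0e+00]
turn 0.18476631692792833
shift after turn [ 127.7 -357.9    9.3]
```

Emit:
{"op": "drive_tool", "data": {
  "increments": [
    {"delta_pos":[0,0,0],"turn":0.065,"jaw":-0.9},
    {"delta_pos":[0,0,0],"turn":0.065,"jaw":-0.9},
    {"delta_pos":[0,0,0],"turn":0.065,"jaw":-0.9},
    {"delta_pos":[5,-15,0],"turn":0,"jaw":-0.9},
    {"delta_pos":[10,-30,0],"turn":0,"jaw":-0.9},
    {"delta_pos":[10,-30,0],"turn":0,"jaw":-0.9},
    {"delta_pos":[10,-30,0],"turn":0,"jaw":-0.9},
    {"delta_pos":[10,-30,0],"turn":0,"jaw":-0.9}
  ]
}}

```text
time: 19.6
tool_pos: [0.5233, -0.1328, 0.3364]
tcp_rot: [0.013, -3.138, -0.002]
wrist_force: [0.7, -0.7, -0.9]
width: 0.103
grip_force: 42.3
```

Emit:
{"op": "drive_tool", "data": {
  "increments": [
    {"delta_pos":[10,-30,0],"turn":0,"jaw":-0.9},
    {"delta_pos":[10,-30,0],"turn":0,"jaw":-0.9},
    {"delta_pos":[10,-30,0],"turn":0,"jaw":-0.9},
    {"delta_pos":[10,-30,0],"turn":0,"jaw":-0.9},
    {"delta_pos":[10,-30,0],"turn":0,"jaw":-0.9},
    {"delta_pos":[10,-30,0],"turn":0,"jaw":-0.9},
    {"delta_pos":[10,-30,0],"turn":0,"jaw":-0.9},
    {"delta_pos":[5,-15,0],"turn":0,"jaw":-0.9}
  ]
}}

```text
time: 20.27
tool_pos: [0.4495, -0.36, 0.3365]
tcp_rot: [0.008, -3.138, -0.002]
wrist_force: [1.2, 0.4, -1.1]
width: 0.107
grip_force: 42.3
```

Emit:
{"op": "drive_tool", "data": {
  "increments": [
    {"delta_pos":[0,0,0],"turn":0,"jaw":-0.9},
    {"delta_pos":[0,0,0],"turn":0,"jaw":-0.9},
    {"delta_pos":[0,0,0],"turn":0,"jaw":-0.9}
  ]
}}

```text
time: 20.52
tool_pos: [0.451, -0.3568, 0.3371]
tcp_rot: [0.011, -3.14, -0.004]
wrist_force: [0.0, 0.3, -1.2]
width: 0.104
grip_force: 42.3
```

```bash
python3 m.py .449 -.358 .2138 90.4
```

```text
20.5167 [ 0.451  -0.3568  0.3371] phi 90.4 tilt [-0.0021  0.0025 -1.    ]
turn -7.207786080443847e-06
shift after turn [  1.7  -1.5 123.3]
```

Emit:
{"op": "drive_tool", "data": {
  "increments": [
    {"delta_pos":[2,-1,25],"turn":0,"jaw":-0.9},
    {"delta_pos":[0,0,25],"turn":0,"jaw":-0.9},
    {"delta_pos":[0,0,25],"turn":0,"jaw":-0.9},
    {"delta_pos":[0,0,20],"turn":0,"jaw":-0.9},
    {"delta_pos":[0,0,12],"turn":0,"jaw":-0.9},
    {"delta_pos":[0,0,6],"turn":0,"jaw":-0.9},
    {"delta_pos":[0,0,2],"turn":0,"jaw":-0.9},
    {"delta_pos":[0,0,0],"turn":0,"jaw":-0.9}
  ]
}}

```text
time: 21.18
tool_pos: [0.4498, -0.3583, 0.2239]
tcp_rot: [-0.013, 3.141, -0.0]
wrist_force: [0.7, 0.2, -1.0]
width: 0.105
grip_force: 42.3
```

Emit:
{"op": "drive_tool", "data": {
  "increments": [
    {"delta_pos":[0,0,1],"turn":0,"jaw":-0.9},
    {"delta_pos":[0,0,1],"turn":0,"jaw":-0.9},
    {"delta_pos":[0,0,1],"turn":0,"jaw":-0.9},
    {"delta_pos":[0,0,0],"turn":0,"jaw":-0.9}
  ]
}}

```text
time: 21.52
tool_pos: [0.4495, -0.3589, 0.2214]
tcp_rot: [-0.011, 3.141, -0.001]
wrist_force: [0.4, 0.7, -0.7]
width: 0.105
grip_force: 42.3
```

Emit:
{"op": "drive_tool", "data": {
  "increments": [
    {"delta_pos":[0,0,2],"turn":0,"jaw":-0.9},
    {"delta_pos":[0,0,2],"turn":0,"jaw":-0.9},
    {"delta_pos":[0,0,1],"turn":0,"jaw":-0.9},
    {"delta_pos":[0,0,1],"turn":0,"jaw":-0.9},
    {"delta_pos":[0,0,0],"turn":0,"jaw":-0.9}
  ]
}}

```text
time: 21.93
tool_pos: [0.4492, -0.3585, 0.2143]
tcp_rot: [0.011, -3.141, -0.001]
wrist_force: [-0.2, 0.2, -1.6]
width: 0.104
grip_force: 42.3
```

Emit:
{"op": "drive_tool", "data": {
  "increments": [
    {"delta_pos":[0,0,0.7],"turn":0,"jaw":-0.9},
    {"delta_pos":[0,0,0.7],"turn":0,"jaw":-0.9},
    {"delta_pos":[0,0,0],"turn":0,"jaw":-0.9}
  ]
}}

```text
time: 22.18
tool_pos: [0.4494, -0.3587, 0.2138]
tcp_rot: [0.011, -3.141, -0.0]
wrist_force: [-1.9, 2.3, 3.1]
width: 0.105
grip_force: 42.9
```

Contact with the tub floor (+3 N). Release, rise, look.

Emit:
{"op": "drive_tool", "data": {
  "increments": [
    {"delta_pos":[0,0,0],"turn":0,"jaw":-0.6},
    {"delta_pos":[0,0,0],"turn":0,"jaw":-0.3},
    {"delta_pos":[0,0,0],"turn":0,"jaw":0},
    {"delta_pos":[0,0,0],"turn":0,"jaw":0},
    {"delta_pos":[0,0,-20],"turn":0,"jaw":0},
    {"delta_pos":[0,0,-40],"turn":0,"jaw":0},
    {"delta_pos":[0,0,-40],"turn":0,"jaw":0},
    {"delta_pos":[0,0,-40],"turn":0,"jaw":0}
  ]
}}

```text
time: 22.85
tool_pos: [0.449, -0.3583, 0.354]
tcp_rot: [0.011, -3.14, -0.002]
wrist_force: [1.8, 0.2, 0.7]
width: 0.497
grip_force: 0.0
```

Emit:
{"op": "drive_tool", "data": {
  "increments": [
    {"delta_pos":[0,0,-40],"turn":0,"jaw":0},
    {"delta_pos":[0,0,0],"turn":0,"jaw":0},
    {"delta_pos":[0,0,0],"turn":0,"jaw":0}
  ]
}}

```text
time: 23.1
tool_pos: [0.4502, -0.3594, 0.3976]
tcp_rot: [-0.011, 3.135, -0.009]
wrist_force: [-0.1, 0.3, -0.1]
width: 0.5
grip_force: 0.0
```

```bash
python3 - <<'E'
from h import *
save("wrist","pics/w6.png"); save("side","pics/side6.png"); save("top","pics/top6.png")
a=cv2.imread("pics/w6.png"); b=cv2.imread("pics/side6.png"); d=cv2.imread("pics/top6.png")
r=lambda i:cv2.resize(i,(400,300))
cv2.imwrite("pics/f6.png",np.vstack([np.hstack([r(a),r(b)]),np.hstack([r(d),r(d[120:270,180:380])])]))
E
```

```text
(no output)
```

View pics/f6.png

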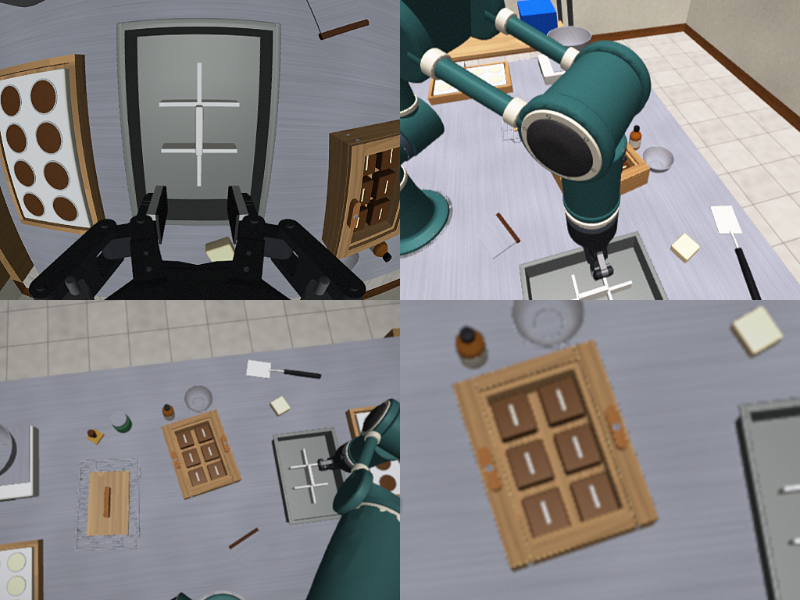

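The grid stands flat and central in the tub with its grip up. The cover lies on the rack, both buttons are along the rim, and the other things on the bench haven't moved.

```bash
python3 -c "
from workcell import bot
print(bot.finish_job())"
```

```text
the job is handed in; nothing more can be done
None
```

The job is handed in: the last pictures show both buttons turned aside, the cover flat on the wire rack handle up, the grid flat on the tub floor grip up, and the other things where they stood. It took about 23 s of the 72 s; the judging result was not shown to me.

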